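Unhitch the furnace hold-down and hold it up

TASK

Open the hold-down clamp over the little sample furnace: pull the safety pin out of its lug and leave it lying in the steel tray, then draw the spring latch out sideways by its upright pull tab until it clears the ball stud, and lift the tongue off the stud. Finish while still holding the tongue up with the gripper, its coupler at least 60 mm higher than it started, because it falls shut by itself; do not let go of it, and do not disturb the dewar, the jar or the wrench.

Things in the scene. Friction and masses are not known exactly. Their poses are not given: they have to be found in the camera images.
- clamp_base: Fixed base of the clamp, placed and turned (to 0.45 rad) anew each run: plate 300 x 120 x 12 mm; origin under its centre, z up, x from stud to hinge, y to the pull tab's side. Ball-head stud at x -100 mm (head 32 mm wide, top 110 mm up), furnace can (86 mm wide, 88 high) at 0, hinge posts 130 mm high at x +100.
- tongue: Grey hinged hold-down arm, 237 mm long, 30 wide, about 0.6 kg with its latch; near end: coupler hood (74 x 64 mm) over the stud. Origin on the hinge axis, 110 mm above the bench; the stud's axis is 200 mm along -x. At the start its axes are the base's: level, y along the hinge towards the pull tab, z up. It swings up about y, 0 to 1.1 rad, and falls back when let go.
- coupler (a point): Centre of the flat roof of the coupler, on the tongue at 200 mm along its -x and 19 mm above the hinge axis (129 mm above the bench when closed; a 12 mm dome sits on the roof); axes as the tongue's.
- latch (a joint): How far (m) the latch plate is drawn out along the tongue's +y: 0 latched, 0.022 hard stop. Under 0.013 it locks the tongue to the stud; from 0.015 the tongue lifts off. A spring draws it back: 4 N at 0, 9.5 N at the stop. With the pin in it moves only some 5 mm. The tongue carries it, so lifting the tab lifts the tongue; once up, it may spring back.
- pull_tab (a point): Grip centre of the latch's upright aluminium pull tab: a plate 34 mm wide, 14 thick (across the tongue's y), rounded top. Closed: 95 mm along +y from the stud's axis, 116 mm above the bench; the tab goes from 66 to 137 mm. A 10 mm rod joins it to the coupler, top at 85 mm, so reach no lower than 88 mm on the coupler's side; 56 mm are free between hood and tab. Axes as the tongue's.
- pin_head (a point): Centre of the safety pin's dark cylindrical grip, 24 mm in diameter and 26 mm high, standing upright on top of the lug at the coupler's -y side (at 200 mm along the tongue's -x, 55 mm along its -y; grip from 104 to 130 mm above the bench, this point at 117 mm). Pin's z axis along it, from shaft to grip.
- pin_mid (a point): Middle of the safety pin, 66 mm long (60 g): a steel shaft 8 mm thick and 40 mm long below the grip, loose in its 9.5 mm hole; it must rise 40 mm to be out of the lug. The pin's tip lies 33 mm below this point along its z, the grip's centre 20 mm above it.
- tray: Open steel tray fixed to the bench, 170 (x) x 150 (y) x 28 mm high, walls and floor 4 to 5 mm; origin at the centre of its underside. It stands to the left or to the right of the clamp.
- dewar: Bystander: pale aluminium dewar can with a white lid, 90 mm wide, 133 mm high, loose; origin under its centre. On the other side of the clamp from the tray.
- bottle: Bystander: amber glass jar, 56 mm wide, 120 mm high, loose; origin under its centre.
- wrench: Bystander: steel wrench lying on the bench, loose; its x axis runs along it.
Things that resemble listed ones, but are neither listed nor needed, are in the scene too. Several things look just like the tray: the one meant starts farthest from the robot's base.

How it is judged:
By the outcome, as a careful person would: the job done as asked, in the order asked, and still so for the second after the job is handed in, while the arm keeps its last pose, push and grip.
It also fails if it takes over 48 s, if anything falls off the work surface, if the arm or the gripper's body presses on something with over 40 N, if the wrist force passes 120 N, or if a joint passes its speed limit or range.

ROBOT

A 6-joint arm with a two-finger parallel gripper is mounted at the origin on the work surface. World frame = base frame: x ahead of the robot, y to its left, z up, the work surface at z = 0. Lengths are in mm, angles in rad, forces in N, time in s.
With the tool pointing down it reaches from about 275 to 1000 mm from the base axis. Payload 8.4 kg.
Tool frame: the origin (TCP) lies on the centre line of the jaws, within the pads' length; the fingertips stand 17 mm ahead of it and the grasp point (between the pads) lies 2 mm behind it (r.tcp_to_tips is the z of the fingertips in the tool frame, in mm); z points along the fingers, y is the direction in which the jaws open and shut (so a half turn about z gives the same grasp; the last joint's range is limited). The gripper opens to 85 mm and grips with 20 to 120 N. Pads are 22 mm wide; open, the fingers measure 114 mm over their backs; the gripper's body (76 mm by 85 mm) begins 54 mm behind the grasp point. The pads swing forward as they close: fully open they stand 13 mm farther back than shut.
Start: joints at [-1.138, 0.353, 1.633, -0, 1.155, -0.002], TCP at [263.267, -566.849, 216.181] pointing down, gripper open.
Joint ranges: [-2.63, 2.63], [-0.92, 2.1], [0.06, 2.66], [-1.3, 4.44], [0, 2.69], [-3.02, 3.02]. Speed limits (rad/s): [2.22, 2.22, 2.79, 3.14, 3.14, 3.14].

INTERFACE

Orientations are given as [roll, pitch, yaw] about the fixed x, y, z axes, in that order (R = Rz(yaw) Ry(pitch) Rx(roll)).
In Python, from rig import r, cams, job gives the robot as it stands.
- The arm moves only by the tool drive_tool, never from a script. Its argument "deltas" is a list of rows, each a list of 4 numbers: the shift along the tool's x, y, z in cm, then the turn about the tool's z in rad. In form: [[x, y, z, roll], ...]. A call has 1 to 12 rows; each row shifts and turns the commanded pose from where the row before left it, along the tool's axes as they then stand; what a row does not reach is not made up. A row lasts 1/12 s, in which the tool goes at most 41.7 mm and 7.16 degrees, less where a joint would pass 70% of its speed; a pose out of reach is approached as far as the arm can. A call with a gripper value outside its range is refused whole. "jaw" is the closure, from 0 (fully open) to 1 (shut), set as the call begins (left out, the last holds). The fingers move at their own pace and stop on an object; "force" is the grip in N (left out, the last holds). Time passes only in rows, so rows that do not move let the fingers close. It gives the time, the measured TCP pose, the force and the opening at its end, in the units of the state.
- r.sense(): the state, without advancing time (a new reading comes with each control period).
- cams.grab_frame(name): name is "side" or "top" or "wrist"; returns (picture, depth): 480x640x3 uint8, red, green, blue; 480x640 float32, mm along the optical axis (not along the pixel's ray), 0 where there is no reading.
- cams.camera_params(name): a dict with "fx", "fy", "cx", "cy" (pixels), "R" (3x3) and "t" (3): a world point X has camera coordinates R X + t. Camera axes: x right, y down, z forward; pixel columns grow to the right and rows downward; lengths in mm; the calibration is good to about 2 mm. A picture is of the moment at which its call begins: read the wrist's pose just before it. camera_params takes no time and is no camera call; for the wrist camera it gives the pose at the moment of the call.
- job.sign_off(): hands the job in, once; it reports no verdict.
The state is a dict: "clock": time; "qpos": joint angles; "qvel": joint speeds; "joint_efforts": joint torques, N m; "eef_pos": TCP position; "tcp_rot": TCP orientation; "contact_force": force on the tool from outside, world axes, zero at the start; "wrist_torque": the same for the moment, N m; "opening": opening from 0.0 (shut) to 1.0 (fully open).
Only numpy, scipy, OpenCV 4.12 (cv2) and the standard library are available. Lean on these libraries where they do the work, as an engineer would, in place of code of your own. Each camera call takes 0.05 s, during which the arm holds its last target. There are 200 camera calls.

## Working session

There is one attempt and no reset: what is moved stays moved. The work goes in short steps, Python scripts to look and compute and a tool call to move; the robot and the scene stay as the last step left them, time stands still between calls to the robot, and variables do not carry over. Pictures are saved under pics/ and viewed, about 8 in all and at most 12, crops included, and the job is handed in when it is done.

Besides the shell and the picture viewer there is one more tool, called by a JSON object that holds its "name" and its "arguments". drive_tool: Moves the arm, as the interface text tells. Its arguments: {"type":"object","properties":{"deltas":{"type":"array"},"jaw":{"type":"number"},"force":{"type":"number"}},"required":["deltas"]}

```bash
mkdir -p pics; ls
cat > h.py <<'E'
import numpy as np, cv2
from rig import r, cams, job
def grab(n):
    p=cams.camera_params(n); im,d=cams.grab_frame(n)
    return im,d,p
def world(d,p):
    v,u=np.mgrid[0:480,0:640]
    c=np.stack([(u-p['cx'])/p['fx']*d,(v-p['cy'])/p['fy']*d,d],-1)
    return (c-np.array(p['t']))@np.array(p['R'])
def save(im,n): cv2.imwrite('pics/'+n+'.png',im[...,::-1])
E
python3 - <<'E'
from h import *
print(r.sense())
for n in('top','side'):
    im,d,p=grab(n); np.savez(n+'.npz',im=im,d=d,W=world(d,p)); save(im,n); print(n,p)
E
```

```text
pics
{'clock': 0.0, 'qpos': array([-1.13837276e+00,  3.53656667e-01,  1.63414703e+00, -7.61790241e-06,
        1.15519483e+00, -2.36972296e-03]), 'qvel': array([ 0.00059168, -0.00083295,  0.00024391,  0.00090563, -0.00081808,
        0.00113512]), 'joint_efforts': array([-3.15500140e-03, -6.05263853e+01, -3.42068660e+01, -4.42666478e-04,
        9.35332733e-03, -8.32674004e-06]), 'eef_pos': array([ 263.06806984, -566.38378351,  215.45085849]), 'tcp_rot': array([-3.14018676e+00,  3.63353392e-06,  4.34796371e-01]), 'contact_force': array([ 0.16618204, -0.5368446 ,  0.29674287]), 'wrist_torque': array([-0.00303941, -0.03783358, -0.04699069]), 'opening': 0.9983781410165787}
top {'fx': 558.855715358283, 'fy': 558.855715358283, 'cx': 331.263624811383, 'cy': 242.8968657669704, 'R': array([[ 0.0308512 , -0.99951859, -0.00328553],
       [-0.97347293, -0.02930137, -0.22691822],
       [ 0.22671271,  0.01019907, -0.97390827]]), 't': array([  -6.14103129,  549.51190523, 1016.38733523])}
side {'fx': 505.908068903452, 'fy': 505.908068903452, 'cx': 315.21315539578023, 'cy': 241.6324321557585, 'R': array([[-0.97250657, -0.23270631,  0.008874  ],
       [-0.16656823,  0.6684665 , -0.72485003],
       [ 0.1627452 , -0.70639954, -0.68884954]]), 't': array([ 507.90725273,  165.66428543, 1148.92280449])}
```

View pics/top.png

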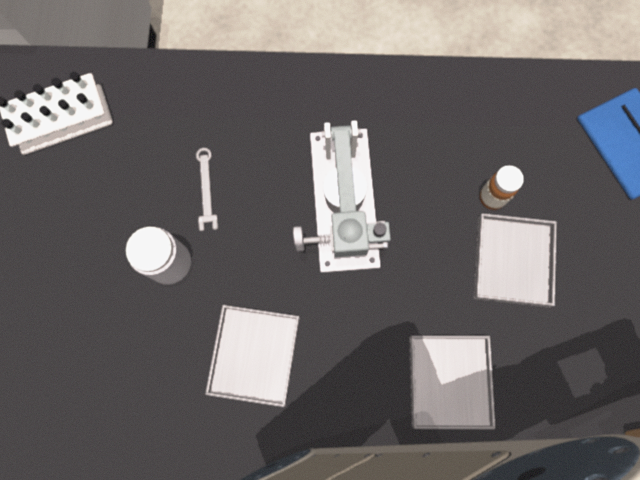

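View pics/side.png

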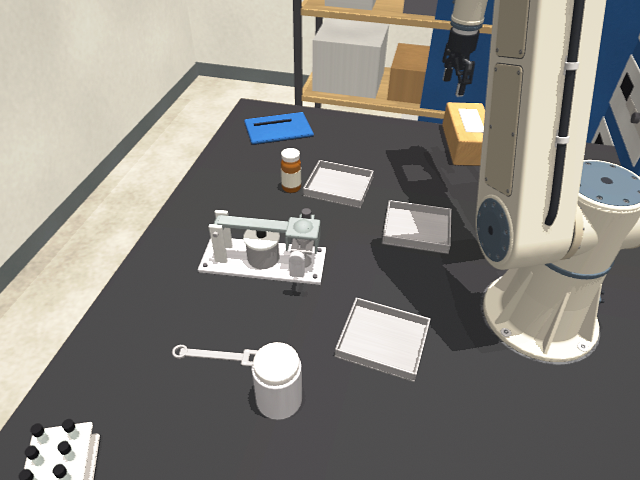

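The top view shows the clamp with its hinge at (341,140), coupler dome at (350,232), pin head at (380,230) and pull tab at (298,239). The candidate trays are at (516,260), (253,355) and (452,382). The dewar is on the left, and the jar at (505,185) stands close to the right-hand tray.

Run:
```python
import numpy as np
z=np.load('top.npz');W=z['W'];im=z['im'].astype(int);d=z['d']
def reg(n,u0,u1,v0,v1,zl,zh,dark=None):
    w=W[v0:v1,u0:u1].reshape(-1,3);g=im[v0:v1,u0:u1].reshape(-1,3).max(1)
    m=(w[:,2]>zl)&(w[:,2]<zh)&(d[v0:v1,u0:u1].ravel()>0)
    if dark: m&=g<dark
    w=w[m]; print(n,len(w),w.mean(0).round(1),w.min(0).round(1),w.max(0).round(1)); return w
reg('pin',368,395,215,250,120,140)
reg('pindark',368,395,215,250,115,140,90)
reg('tab',288,308,220,260,120,145)
t=reg('tongue',325,365,120,205,105,135)
c=t[:,:2]-t[:,:2].mean(0);print(np.linalg.svd(c,full_matrices=False)[2][0])
pl=reg('plate',300,390,120,280,5,20)
import cv2;print(cv2.minAreaRect(pl[:,:2].astype('f4')))
reg('roof',330,370,210,256,122,150)
for n,a in dict(A=(465,565,205,315),B=(200,305,295,412),C=(400,505,325,435)).items():
    w=reg('tray'+n,*a,18,40); print(cv2.minAreaRect(w[:,:2].astype('f4')))
reg('jar',475,530,155,215,60,140)
reg('dewar',120,195,220,290,100,150)
```

```text
pin 152 [561.5 -75.8 130.4] [525.9 -88.8 120.3] [576.1 -56.5 135.3]
pindark 15 [555.2 -75.5 120.4] [552.7 -83.8 116.5] [560.2 -67.5 126.7]
tab 144 [545.4  70.6 134.2] [531.3  63.  120.1] [563.7  78.5 141.7]
tongue 1568 [697.3  -8.4 128.9] [607.3 -38.7 105.5] [773.2  29.1 135. ]
[-0.99536861 -0.09613184]
plate 3720 [650.4  -7.3  13. ] [ 488.4 -106.7    5. ] [836.1  85.9  20. ]
((662.030517578125, -14.265098571777344), (345.5584411621094, 190.86590576171875), 1.768491268157959)
roof 1409 [557.4 -22.8 132.4] [518.9 -57.  122.2] [598.9  12.  147.8]
trayA 1096 [ 541.7 -360.7   26.7] [ 447.4 -438.7   18. ] [ 648.9 -276.3   39.1]
((549.1932983398438, -358.6548156738281), (151.927978515625, 193.9429168701172), 85.26537322998047)
trayB 879 [334.5 158.3  27.8] [243.6  70.6  18.1] [427.3 238.2  34.9]
((335.52044677734375, 154.3819580078125), (151.08001708984375, 170.25057983398438), 83.3338623046875)
trayC 930 [ 294.3 -230.5   27.7] [ 212.1 -302.1   18.1] [ 383.3 -148.    35.2]
((297.4599914550781, -225.43539428710938), (169.36671447753906, 152.27426147460938), 0.9055123329162598)
jar 959 [ 664.9 -314.5  106.5] [ 642.8 -344.4   60.1] [ 695.9 -291.2  126.2]
dewar 1986 [509.9 332.6 129.9] [469.2 293.7 100.2] [557.8 378.3 139.9]
```

{"name": "drive_tool", "arguments": {"deltas": [[2.4,-1.6,0,0],[2.4,-1.6,0,0],[2.4,-1.6,0,0],[2.4,-1.6,0,0],[2.4,-1.6,0,0],[2.4,-1.6,0,0],[2.4,-1.6,0,0],[2.4,-1.6,0,0],[2.4,-1.6,0,0],[2.4,-1.6,0,0],[2.4,-1.6,0,0],[2.4,-1.6,0,0]], "jaw": 0.3, "force": 40}}

```text
clock: 1.1
eef_pos: [443.9, -270.0, 216.0]
tcp_rot: [-3.141, 0.0, 0.435]
contact_force: [1.0, 0.3, -0.9]
opening: 0.702
```

{"name": "drive_tool", "arguments": {"deltas": [[2.4,-1.6,0,0],[2.4,-1.6,0,0],[2.4,-1.6,0,0],[2.4,-1.6,0,0],[2.4,-1.6,0,0],[2.4,-1.6,0,0],[2.2,-1.6,0,0],[2.2,-1.4,0,0]]}}

```text
clock: 1.77
eef_pos: [561.2, -76.4, 215.9]
tcp_rot: [-3.141, 0.001, 0.435]
contact_force: [0.8, -0.4, -0.8]
opening: 0.698
```

{"name": "drive_tool", "arguments": {"deltas": [[0,0,0,-0.12],[0,0,0,-0.12],[0,0,0,-0.12],[0,0,0,-0.12],[0,0,0,-0.12],[0,0,0,-0.12],[0,0,0,-0.12],[0,0,0,-0.12],[0,0,0,-0.12],[0,0,0,-0.12],[0,0,0,-0.04],[0,0,0,0]]}}

```text
clock: 2.77
eef_pos: [560.8, -77.9, 215.9]
tcp_rot: [-3.141, -0.0, 1.677]
contact_force: [-0.2, 0.0, 0.4]
opening: 0.699
```

Run:
```python
from h import *
s=r.sense();print(s['clock'],s['eef_pos'],s['tcp_rot'],s['qpos'],s['opening'],r.tcp_to_tips)
im,d,p=grab('wrist'); np.savez('w1.npz',im=im,d=d,W=world(d,p)); save(im,'w1'); print(p)
```

```text
2.7667 [560.75927485 -77.92028661 215.86801079] [-3.14094810e+00 -1.34748179e-04  1.67665049e+00] [-1.40703505e-01  2.62721176e-01  1.76107852e+00 -2.96195320e-05
  1.11845090e+00 -2.46544756e-01] 0.6992071368406345 17.0
{'fx': 385.32207964734096, 'fy': 385.32207964734096, 'cx': 313.90628043549737, 'cy': 238.4383888186838, 'R': array([[ 0.99438359,  0.10582784, -0.00131707],
       [ 0.1009651 , -0.94481334,  0.31166295],
       [ 0.03173823, -0.31004551, -0.95019181]]), 't': array([-548.35645206, -170.11638283,  338.31855091])}
```

View pics/w1.png

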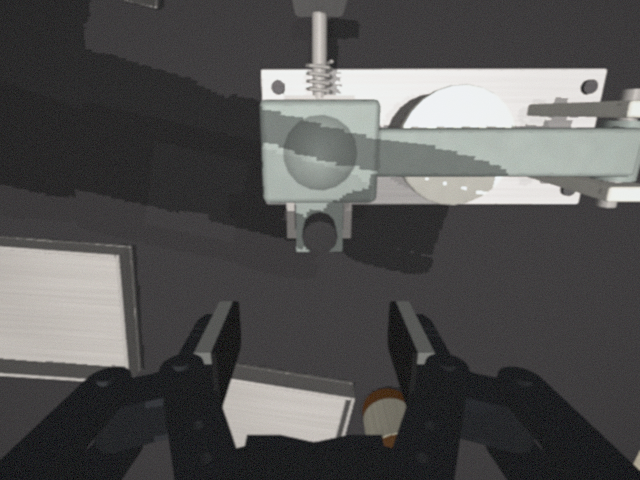

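The wrist view has the clamp level in the picture, so the yaw of 0.106 matches. The pin grip is at (320,232), the dome at (320,152), and the tongue runs to the right.

Run:
```python
import numpy as np
z=np.load('w1.npz');W=z['W'];im=z['im'].astype(int)
def reg(n,u0,u1,v0,v1,zl,zh,dark=999):
    w=W[v0:v1,u0:u1].reshape(-1,3);g=im[v0:v1,u0:u1].reshape(-1,3).max(1)
    w=w[(w[:,2]>zl)&(w[:,2]<zh)&(g<dark)];print(n,len(w),w.mean(0).round(1),w.min(0).round(1),w.max(0).round(1));return w
reg('pintop',300,340,205,260,124,136,110); reg('lug',290,350,200,260,96,110)
reg('dome',282,358,112,190,133,150); reg('roof',262,380,98,205,124,132)
t=reg('tongue',390,600,120,185,100,135);c=t[:,:2]-t[:,:2].mean(0);v=np.linalg.svd(c,full_matrices=False)[2][0];print(v,np.arctan(v[1]/v[0]))
```

```text
pintop 965 [563.  -75.3 129.8] [551.5 -87.8 124.1] [574.6 -64.4 132.2]
lug 1128 [562.5 -72.6 104.3] [544.5 -97.1 102. ] [581.8 -56.3 109.9]
dome 3444 [557.2 -20.9 137.6] [536.6 -42.6 133. ] [578.   -1.2 142.3]
roof 8356 [557.8 -19.6 129. ] [519.6 -56.7 124.1] [596.9  13.5 132. ]
tongue 10396 [666.8  -9.7 128.6] [598.9 -31.3 100. ] [754.1  13.  131.8]
[-0.99662768 -0.08205648] 0.08214884344550236
```

{"name": "drive_tool", "arguments": {"deltas": [[0.18,0.24,0,0],[0,0,1.5,0],[0,0,1.5,0],[0,0,1.5,0],[0,0,1.5,0],[0,0,1.2,0],[0,0,1.0,0],[0,0,0.7,0],[0,0,0.4,0],[0,0,0,0]]}}

```text
clock: 3.65
eef_pos: [562.9, -75.8, 122.5]
tcp_rot: [-3.141, -0.0, 1.675]
contact_force: [-0.5, 0.1, 0.4]
opening: 0.7
```

{"name": "drive_tool", "arguments": {"deltas": [[0,0,0,0],[0,0,0,0],[0,0,0,0],[0,0,0,0],[0,0,0,0],[0,0,0,0],[0,0,0,0],[0,0,0,0]], "jaw": 1.0, "force": 40}}

```text
clock: 4.32
eef_pos: [563.2, -75.9, 123.2]
tcp_rot: [3.142, 0.0, 1.675]
contact_force: [-0.1, -0.0, 1.2]
opening: -0.001
```

Run:
```python
from h import *
im,d,p=grab('wrist'); np.savez('w2.npz',im=im,d=d,W=world(d,p))
im2,d2,p2=grab('side'); c=cv2.resize(im2[180:300,180:340],(640,480))
save(np.hstack([cv2.resize(im,(400,300)),cv2.resize(c,(400,300))]),'w2')
s=r.sense();print(s['opening'],s['contact_force'])
```

```text
0.00019253924063308898 [-0.11953893 -0.25273065  0.20416818]
```

View pics/w2.png

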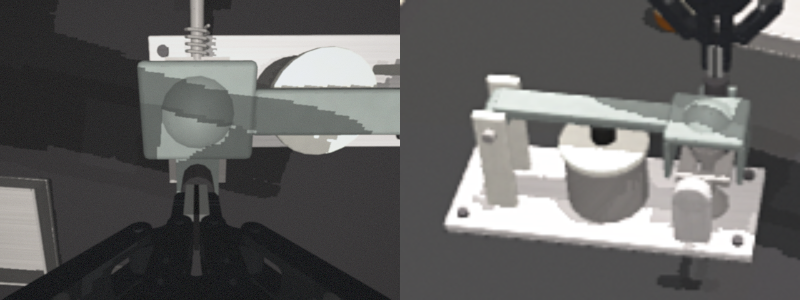

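The gripper closed fully and missed. In the wrist view the shut pads at about (197,215) sit in front of the pin head at (197,178). I'll measure the offset from depth.

Run:
```python
from h import *
z=np.load('w2.npz');W=z['W'];im=z['im']
for v in range(255,380,8): print(v,[tuple(W[v,u].round(0).astype(int)) for u in (300,308,315,322,330)], im[v,315])
p=cams.camera_params('wrist');s=r.sense()
R,t=np.array(p['R']),np.array(p['t']);f=p['fx']
for X in (s['eef_pos'],s['eef_pos']+[0,0,-17],np.array([563,-75.5,130])):
    c=R@X+t;print(X,c,c[:2]/c[2]*f+[p['cx'],p['cy']])
```

```text
255 [(np.int64(554), np.int64(-63), np.int64(104)), (np.int64(558), np.int64(-62), np.int64(104)), (np.int64(562), np.int64(-62), np.int64(103)), (np.int64(565), np.int64(-62), np.int64(104)), (np.int64(569), np.int64(-61), np.int64(105))] [91 98 96]
263 [(np.int64(555), np.int64(-67), np.int64(105)), (np.int64(559), np.int64(-66), np.int64(104)), (np.int64(562), np.int64(-65), np.int64(108)), (np.int64(565), np.int64(-65), np.int64(106)), (np.int64(569), np.int64(-66), np.int64(104))] [42 48 44]
271 [(np.int64(555), np.int64(-68), np.int64(111)), (np.int64(559), np.int64(-66), np.int64(116)), (np.int64(562), np.int64(-64), np.int64(118)), (np.int64(565), np.int64(-65), np.int64(116)), (np.int64(569), np.int64(-67), np.int64(112))] [42 38 40]
279 [(np.int64(555), np.int64(-68), np.int64(121)), (np.int64(559), np.int64(-66), np.int64(125)), (np.int64(562), np.int64(-65), np.int64(126)), (np.int64(565), np.int64(-65), np.int64(126)), (np.int64(569), np.int64(-66), np.int64(122))] [40 41 45]
287 [(np.int64(556), np.int64(-68), np.int64(129)), (np.int64(559), np.int64(-68), np.int64(129)
[... 2524 characters left out ...]
63), np.int64(-73), np.int64(177)), (np.int64(564), np.int64(-65), np.int64(187)), (np.int64(566), np.int64(-63), np.int64(189))] [46 43 41]
375 [(np.int64(557), np.int64(-64), np.int64(193)), (np.int64(560), np.int64(-70), np.int64(184)), (np.int64(563), np.int64(-77), np.int64(176)), (np.int64(564), np.int64(-67), np.int64(188)), (np.int64(566), np.int64(-63), np.int64(193))] [39 40 39]
[563.20386107 -75.91143468 123.16777944] [  0.70170098  27.37379383 175.19687465] [315.44957784 298.643385  ]
[563.20386107 -75.91143468 106.16777944] [  0.71262285  22.07277753 191.3492462 ] [315.34129691 282.88658347]
[563.  -75.5 130. ] [  0.53733005  29.09527579 168.57120052] [315.13451594 304.94472051]
```

Run:
```python
from h import *
z=np.load('w2.npz');W=z['W'];im=z['im']
for v in range(285,297): print(v,W[v,309].round(1),W[v,320].round(1),im[v,309],im[v,320])
im,d,p=grab('side');Ws=world(d,p)
m=(abs(Ws[...,0]-562)<25)&(abs(Ws[...,1]+74)<14)&(Ws[...,2]>100)&(Ws[...,2]<190)
v,u=np.nonzero(m)
for a in range(v.min(),v.max()+1):
    k=v==a
    if k.any(): w=Ws[v[k],u[k]];print(a,u[k].min(),u[k].max(),w.mean(0).round(0),w[:,0].min().round(),w[:,0].max().round(),im[v[k],u[k]].mean().round())
```

```text
285 [559.4 -66.6 129.3] [564.1 -66.  129.7] [59 58 60] [68 64 64]
286 [559.5 -67.2 129.1] [564.1 -66.2 130.2] [63 62 63] [58 61 59]
287 [559.5 -66.9 130.6] [564.2 -67.  129.5] [62 61 60] [63 62 58]
288 [559.6 -68.  129.3] [564.3 -67.2 130.1] [64 62 64] [62 59 59]
289 [559.6 -68.3 129.8] [564.3 -67.6 130.2] [62 62 62] [61 59 63]
290 [559.6 -68.4 130.6] [564.3 -67.7 131. ] [67 65 66] [63 63 62]
291 [559.7 -69.  130.3] [564.5 -68.9 129.4] [60 61 61] [65 64 64]
292 [559.7 -69.2 130.8] [564.4 -69.  130.2] [63 60 58] [54 57 57]
293 [559.8 -69.8 130.6] [564.5 -69.7 129.7] [60 58 57] [57 57 57]
294 [559.8 -70.6 129.9] [564.6 -70.1 130. ] [64 65 64] [64 64 61]
295 [559.4 -64.9 142.3] [563.9 -65.1 141.1] [71 68 69] [74 72 71]
296 [559.4 -65.1 142.7] [563.8 -64.4 143.3] [74 76 73] [79 79 76]
188 306 306 [567. -88. 189.] 567.0 567.0 144.0
189 305 313 [562. -85. 189.] 550.0 568.0 77.0
190 305 306 [567. -84. 186.] 565.0 569.0 57.0
191 305 306 [566. -79. 187.] 566.0 566.0 56.0
192 297 313 [566. -75. 187.] 548.0 583.0 48.0
193 297 306 [574. -71. 186.] 565.0 582.0 36.0
194 296 314 [568. -67. 187.] 54
[... 418 characters left out ...]
574.0 71.0
204 301 312 [561. -68. 158.] 549.0 574.0 71.0
205 301 312 [561. -67. 156.] 549.0 574.0 72.0
206 301 311 [562. -67. 153.] 550.0 574.0 72.0
207 301 311 [562. -67. 150.] 550.0 574.0 74.0
208 304 311 [558. -67. 147.] 550.0 566.0 82.0
209 303 310 [562. -71. 140.] 556.0 572.0 98.0
210 302 310 [563. -71. 137.] 556.0 574.0 92.0
211 302 311 [563. -75. 131.] 553.0 573.0 76.0
212 302 311 [562. -73. 129.] 552.0 573.0 74.0
213 302 311 [561. -69. 130.] 552.0 572.0 70.0
214 302 311 [561. -69. 127.] 552.0 572.0 65.0
215 300 311 [564. -71. 121.] 553.0 581.0 74.0
216 300 311 [564. -70. 119.] 552.0 581.0 70.0
217 300 313 [562. -73. 113.] 549.0 580.0 75.0
218 307 313 [554. -75. 111.] 549.0 560.0 85.0
```

Both cameras put the shut fingertips at z≈142 with the reported TCP at 123. The real tips are therefore about 36 mm higher than the stated tool geometry implies; x and y agree. I'll treat this as a constant offset (tips ≈ reported z + 19) and go lower.

{"name": "drive_tool", "arguments": {"deltas": [[0,0,0,0],[0,0,0,0],[0,0,0,0],[0,0,0,0],[0,0,0,0],[0,0,0,0]], "jaw": 0.35}}

```text
clock: 4.97
eef_pos: [563.2, -75.9, 123.2]
tcp_rot: [-3.142, -0.0, 1.675]
contact_force: [0.2, 0.3, -0.1]
opening: 0.652
```

{"name": "drive_tool", "arguments": {"deltas": [[0,0,1.0,0],[0,0,1.0,0],[0,0,0.7,0],[0,0,0.5,0],[0,0,0.3,0],[0,0,0,0],[0,0,0,0]]}}

```text
clock: 5.55
eef_pos: [563.2, -75.9, 88.0]
tcp_rot: [-3.141, -0.0, 1.675]
contact_force: [0.3, 0.2, 0.5]
opening: 0.655
```

{"name": "drive_tool", "arguments": {"deltas": [[0,0,0,0],[0,0,0,0],[0,0,0,0],[0,0,0,0],[0,0,0,0],[0,0,0,0],[0,0,0,0],[0,0,0,0]], "jaw": 1.0, "force": 40}}

```text
clock: 6.22
eef_pos: [563.9, -76.0, 89.0]
tcp_rot: [3.14, 0.0, 1.675]
contact_force: [-0.7, 0.2, 5.9]
opening: 0.266
```

{"name": "drive_tool", "arguments": {"deltas": [[0,0,-0.3,0],[0,0,-0.5,0],[0,0,-0.7,0],[0,0,-0.9,0],[0,0,-0.9,0],[0,0,-0.9,0],[0,0,-0.9,0],[0,0,-0.9,0],[0,0,-0.8,0],[0,0,-0.6,0],[0,0,-0.6,0],[0,0,0,0]]}}

```text
clock: 7.22
eef_pos: [563.8, -76.0, 169.5]
tcp_rot: [3.14, 0.0, 1.675]
contact_force: [-0.0, -0.3, -0.7]
opening: 0.268
```

Run:
```python
from h import *
im,d,p=grab('side');Ws=world(d,p); im2,d2,p2=grab('top')
save(np.hstack([cv2.resize(im[150:300,200:400],(400,300)),cv2.resize(im2[190:310,280:440],(400,300))]),'lift')
print(r.sense()['contact_force'],r.sense()['opening'])
# tray A floor/outer rim refined
z=np.load('top.npz');W=z['W'];v0,v1,u0,u1=205,315,465,565
w=W[v0:v1,u0:u1].reshape(-1,3);i=z['im'][v0:v1,u0:u1].reshape(-1,3).astype(int)
k=(w[:,2]>2)&(w[:,2]<12)&(i.min(1)>150);print(k.sum(),np.percentile(w[k],[1,50,99],axis=0).round(0),cv2.minAreaRect(w[k][:,:2].astype('f4')))
```

```text
[ 0.57830652  0.20655392 -0.60871395] 0.26371982664738586
4886 [[ 461. -429.    2.]
 [ 538. -360.    6.]
 [ 618. -292.   10.]] ((537.5310668945312, -366.1922302246094), (148.60641479492188, 163.3039093017578), 85.3197250366211)
```

View pics/lift.png

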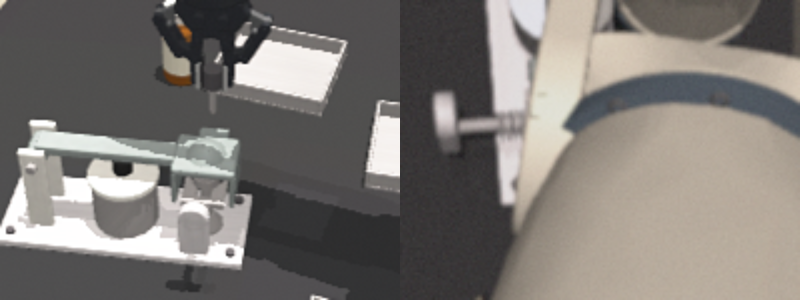

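The side view shows the pin out of the lug and hanging upright in the jaws. I'm carrying it to the tray, whose floor centre is at about (538,-360).

{"name": "drive_tool", "arguments": {"deltas": [[-1.5,-0.3,0,0],[-2.3,-0.45,0,0],[-2.6,-0.5,0,0],[-2.6,-0.5,0,0],[-2.6,-0.5,0,0],[-2.6,-0.5,0,0],[-2.6,-0.5,0,0],[-2.6,-0.5,0,0],[-2.6,-0.5,0,0],[-2.6,-0.5,0,0],[-2.2,-0.45,0,0],[-1.2,-0.3,0,0]]}}

```text
clock: 8.32
eef_pos: [536.9, -362.3, 167.4]
tcp_rot: [-3.141, -0.0, 1.674]
contact_force: [-0.2, -0.4, -0.2]
opening: 0.264
```

{"name": "drive_tool", "arguments": {"deltas": [[0,0,0,0],[0,0,1.5,0],[0,0,2.0,0],[0,0,2.0,0],[0,0,2.0,0],[0,0,2.0,0],[0,0,1.5,0],[0,0,1.0,0],[0,0,0.7,0],[0,0,0.4,0],[0,0,0,0]]}}

```text
clock: 9.23
eef_pos: [537.5, -359.6, 36.7]
tcp_rot: [-3.141, -0.001, 1.675]
contact_force: [-0.1, -0.1, -0.1]
opening: 0.271
```

{"name": "drive_tool", "arguments": {"deltas": [[0,0,0,0],[0,0,0,0],[0,0,0,0],[0,0,0,0],[0,0,0,0],[0,0,0,0],[0,0,0,0]], "jaw": 0.3}}

```text
clock: 9.82
eef_pos: [537.6, -360.1, 37.3]
tcp_rot: [3.141, 0.0, 1.675]
contact_force: [-0.4, -0.5, 0.2]
opening: 0.7
```

{"name": "drive_tool", "arguments": {"deltas": [[0,0,-1.0,0],[0,0,-2.0,0],[0,0,-2.0,0],[0,0,-2.0,0],[0,0,-2.0,0],[0,0,-2.0,0],[0,0,-1.8,0],[0,0,-1.0,0],[0,0,0,0]]}}

```text
clock: 10.57
eef_pos: [538.9, -360.9, 178.3]
tcp_rot: [3.138, 0.003, 1.675]
contact_force: [0.8, 0.4, 0.4]
opening: 0.702
```

Run:
```python
from h import *
im,d,p=grab('wrist'); im2,d2,p2=grab('side')
save(np.hstack([cv2.resize(im,(400,300)),cv2.resize(im2[130:280,220:420],(400,300))]),'tray')
```

```text
(no output)
```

View pics/tray.png

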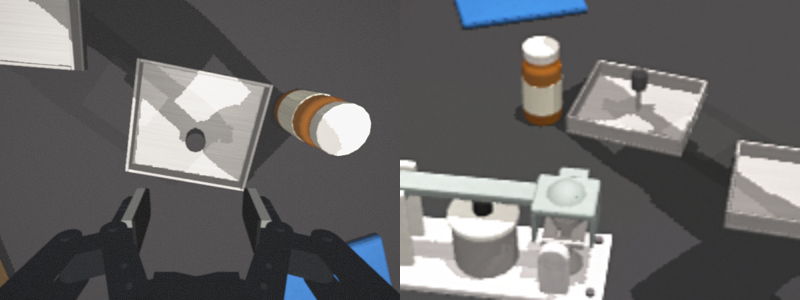

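The pin is standing upright on its tip in the tray (wrist 195,138; side 638,85), but it has to lie down. I'll shut the jaws, go down beside it, and nudge it over.

{"name": "drive_tool", "arguments": {"deltas": [[0,-1.5,0,0],[0,-1.5,0,0],[0,-1.6,0,0],[0,0,2.0,0],[0,0,2.5,0],[0,0,2.5,0],[0,0,2.5,0],[0,0,2.0,0],[0,0,1.7,0],[0,0,1.0,0],[0,0,0.5,0],[0,0,0,0]], "jaw": 1.0}}

```text
clock: 11.67
eef_pos: [490.9, -364.2, 26.6]
tcp_rot: [-3.14, -0.002, 1.675]
contact_force: [-1.0, 0.8, 0.5]
opening: -0.001
```

{"name": "drive_tool", "arguments": {"deltas": [[0,0.5,0,0],[0,0.5,0,0],[0,0.5,0,0],[0,0.4,0,0],[0,0.3,0,0],[0,0.3,0,0],[0,0.3,0,0],[0,0.3,0,0],[0,0.3,0,0],[0,0,0,0],[0,0,0,0]]}}

```text
clock: 12.58
eef_pos: [525.7, -361.3, 28.1]
tcp_rot: [-3.141, -0.0, 1.675]
contact_force: [0.6, -0.5, -0.1]
opening: 0.001
```

{"name": "drive_tool", "arguments": {"deltas": [[0,-0.5,-0.5,0],[0,-0.5,-1.5,0],[0,0,-2.0,0],[0,0,-2.5,0],[0,0,-2.5,0],[0,0,-2.5,0],[0,0,-2.0,0],[0,0,-1.2,0],[0,0,0,0]]}}

```text
clock: 13.33
eef_pos: [516.7, -363.4, 178.3]
tcp_rot: [3.138, 0.003, 1.675]
contact_force: [1.1, -0.8, -0.4]
opening: -0.002
```

Run:
```python
from h import *
im,d,p=grab('wrist'); im2,d2,p2=grab('side')
save(np.hstack([cv2.resize(im,(400,300)),cv2.resize(im2[130:280,220:420],(400,300))]),'tray2')
```

```text
(no output)
```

View pics/tray2.png

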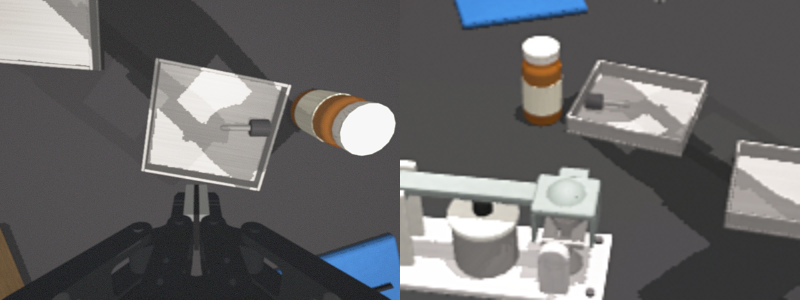

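The pin now lies in the tray (wrist 195–270,128; side 590–630,103), and the jar is still standing. Next is the pull tab.

{"name": "drive_tool", "arguments": {"deltas": [[1.5,0.25,0,0],[2.4,0.42,0,0],[2.4,0.42,0,0],[2.4,0.42,0,0],[2.4,0.42,0,0],[2.4,0.42,0,0],[2.4,0.42,0,0],[2.4,0.42,0,0],[2.4,0.42,0,0],[2.4,0.42,0,0],[2.4,0.42,0,0],[2.4,0.42,0,0]], "jaw": 0.45}}

```text
clock: 14.43
eef_pos: [533.6, -77.8, 173.4]
tcp_rot: [-3.139, -0.001, 1.675]
contact_force: [0.6, 0.6, -0.8]
opening: 0.55
```

{"name": "drive_tool", "arguments": {"deltas": [[2.4,0.42,0,0],[2.4,0.42,0,0],[2.4,0.42,0,0],[2.4,0.42,0,0],[2.4,0.42,0,0],[2.4,0.42,0,0],[0.8,0.1,0,0],[0,0,0,0.12],[0,0,0,0.12],[0,0,0,0.12],[0,0,0,0.12],[0,0,0,0.12]]}}

```text
clock: 15.43
eef_pos: [544.1, 73.9, 173.8]
tcp_rot: [-3.14, 0.002, 1.069]
contact_force: [0.7, 0.8, 0.6]
opening: 0.551
```

{"name": "drive_tool", "arguments": {"deltas": [[0,0,0,0.12],[0,0,0,0.12],[0,0,0,0.12],[0,0,0,0.12],[0,0,0,0.12],[0,0,0,0.12],[0,0,0,0.12],[0,0,0,0.12],[0,0,0,0.01],[0,0,0,0]]}}

```text
clock: 16.27
eef_pos: [544.5, 73.9, 174.2]
tcp_rot: [3.141, 0.002, 0.108]
contact_force: [0.2, 0.6, 0.1]
opening: 0.547
```

Run:
```python
from h import *
s=r.sense();print(s['clock'],s['eef_pos'],s['tcp_rot'],s['qpos'].round(2),s['opening'])
im,d,p=grab('wrist'); W=world(d,p); save(im,'w3')
m=(abs(W[...,0]-547)<40)&(abs(W[...,1]-73)<25)&(W[...,2]>120)&(W[...,2]<145)
w=W[m];print(m.sum(),w.mean(0),w.min(0),w.max(0));
rr=cv2.minAreaRect(w[:,:2].astype('f4'));print(rr)
m=(abs(W[...,0]-557)<30)&(abs(W[...,1]+21)<30)&(W[...,2]>133)&(W[...,2]<148)
print(m.sum(),W[m].mean(0))
m=(W[...,2]>155)&(W[...,2]<215)&(abs(W[...,1]-73)<60);v,u=np.nonzero(m);
if m.any(): print('fingers',W[m].min(0),W[m].max(0),np.percentile(W[m][:,2],[1,5,50]))
```

```text
16.2667 [544.54263568  73.89051368 174.2053379 ] [3.14149141e+00 1.87191042e-03 1.07622621e-01] [ 0.13  0.28  1.84 -0.    1.02  1.6 ] 0.5474760929448538
1426 [551.52192791  73.36595515 133.01273493] [531.49909625  64.79131076 120.01026051] [564.95567776  81.36524889 138.61436785]
((548.1376953125, 72.87857055664062), (33.03127670288086, 13.918067932128906), 6.12906551361084)
3883 [559.54658202 -19.0395386  137.62172411]
fingers [529.90713408  37.78231023 191.44143156] [558.67158336 111.98965813 214.99196777] [192.8866304  195.53779567 206.29337141]
```

View pics/w3.png

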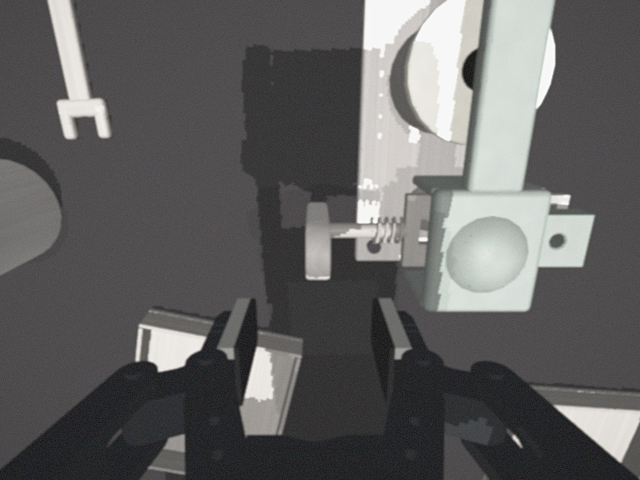

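Tab at (318,240) in the wrist view, world (548,73), yaw 0.107; the jaws straddle it. Moving down and gripping.

{"name": "drive_tool", "arguments": {"deltas": [[0.34,0.14,0,0],[0,0,1.5,0],[0,0,1.5,0],[0,0,1.5,0],[0,0,1.2,0],[0,0,1.2,0],[0,0,1.0,0],[0,0,0.8,0],[0,0,0.5,0],[0,0,0.3,0],[0,0,0,0],[0,0,0,0]]}}

```text
clock: 17.32
eef_pos: [549.3, 73.0, 80.4]
tcp_rot: [3.142, -0.0, 0.105]
contact_force: [0.2, -0.5, -0.4]
opening: 0.548
```

{"name": "drive_tool", "arguments": {"deltas": [[0,0,0,0],[0,0,0,0],[0,0,0,0],[0,0,0,0],[0,0,0,0],[0,0,0,0],[0,0,0,0],[0,0,0,0]], "jaw": 1.0, "force": 60}}

```text
clock: 17.98
eef_pos: [549.4, 72.8, 80.7]
tcp_rot: [3.141, -0.001, 0.105]
contact_force: [-0.7, -4.3, 5.8]
opening: 0.156
```

{"name": "drive_tool", "arguments": {"deltas": [[0,-0.2,0,0],[0,-0.3,0,0],[0,-0.3,0,0],[0,-0.3,0,0],[0,-0.3,0,0],[0,-0.3,0,0],[0,-0.2,0,0],[0,0,0,0],[0,0,0,0]]}}

```text
clock: 18.73
eef_pos: [547.4, 91.1, 80.6]
tcp_rot: [3.14, -0.001, 0.105]
contact_force: [0.2, -8.3, 5.2]
opening: 0.159
```

{"name": "drive_tool", "arguments": {"deltas": [[0.02,0,-0.35,0],[0.02,0,-0.35,0],[0.03,0,-0.35,0],[0.035,0,-0.35,0],[0.045,0,-0.35,0],[0.045,0,-0.35,0],[0.055,0,-0.35,0],[0.055,0,-0.35,0],[0,0,0,0]]}}

```text
clock: 19.48
eef_pos: [549.3, 91.0, 107.5]
tcp_rot: [3.14, 0.002, 0.105]
contact_force: [4.8, -8.7, -9.3]
opening: 0.157
```

```bash
cat > chk.py <<'E'
from h import *
import sys
s=r.sense();print(s['clock'],s['eef_pos'],s['contact_force'],s['opening'])
im,d,p=grab('wrist'); W=world(d,p)
im2,d2,p2=grab('side')
save(np.hstack([cv2.resize(im,(400,300)),cv2.resize(im2[150:300,180:380],(400,300))]),sys.argv[1])
for n,w in (('w',W),('s',world(d2,p2))):
    # roof cloud: project on clamp axes about the hinge; y offset |.|<30, clamp x from stud -40..40
    a=.107;e=np.array([np.cos(a),np.sin(a)]);q=w[...,:2]-np.array([557.7,-21]);cx=q@e;cy=-q[...,0]*e[1]+q[...,1]*e[0]
    m=(abs(cx-8)<45)&(abs(cy)<30)&(w[...,2]>100)&(w[...,2]<270);z=w[m][:,2]
    if m.sum()>50: print(n,m.sum(),np.percentile(z,[5,25,50,75,95]).round(0))
E
python3 chk.py l1
```

```text
19.4833 [549.3386902   91.04112326 107.46035635] [ 4.81693845 -8.68591083 -9.33473475] 0.15663132980391234
w 24353 [106. 132. 152. 158. 163.]
s 324 [105. 113. 146. 157. 160.]
```

The tongue is rising with the tab, with the roof up about 27 mm and small forces. Continuing along the arc.

{"name": "drive_tool", "arguments": {"deltas": [[0.07,0,-0.35,0],[0.07,0,-0.35,0],[0.08,0,-0.35,0],[0.08,0,-0.35,0],[0.09,0,-0.35,0],[0.1,0,-0.34,0],[0.1,0,-0.34,0],[0.11,0,-0.34,0],[0.11,0,-0.34,0],[0.12,0,-0.33,0],[0.12,0,-0.33,0],[0,0,0,0]]}}

```text
clock: 20.58
eef_pos: [558.7, 91.9, 144.7]
tcp_rot: [3.14, 0.005, 0.105]
contact_force: [0.1, -8.6, -8.3]
opening: 0.158
```

{"name": "drive_tool", "arguments": {"deltas": [[0.13,0,-0.33,0],[0.13,0,-0.33,0],[0.14,0,-0.32,0],[0.14,0,-0.32,0],[0.15,0,-0.32,0],[0.15,0,-0.32,0],[0,0,0,0],[0,0,0,0]]}}

```text
clock: 21.25
eef_pos: [566.8, 92.7, 163.8]
tcp_rot: [3.14, 0.005, 0.105]
contact_force: [-2.2, -8.3, -5.0]
opening: 0.159
```

```bash
python3 chk.py l2
```

```text
21.25 [566.82490674  92.6639366  163.76839677] [-2.22135879 -8.25106191 -4.9687876 ] 0.15879889353000531
w 20074 [160. 199. 210. 217. 222.]
s 488 [106. 176. 199. 218. 223.]
```

View pics/l2.png

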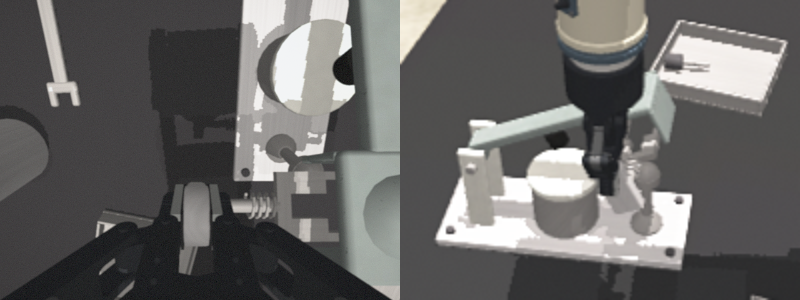

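The tongue is up about 80 mm (dome top now near z≈222, 141 at the start). It is off the stud, and the pin is lying in the tray. I'll hold for half a second, check stability and the bystanders, then hand in.

{"name": "drive_tool", "arguments": {"deltas": [[0,0,0,0],[0,0,0,0],[0,0,0,0],[0,0,0,0],[0,0,0,0],[0,0,0,0]]}}

```text
clock: 21.85
eef_pos: [566.8, 92.7, 163.7]
tcp_rot: [3.14, 0.005, 0.105]
contact_force: [-1.6, -9.1, -4.6]
opening: 0.156
```

```bash
python3 chk.py l3
python3 - <<'E'
from h import *
im,d,p=grab('top');W=world(d,p);W0=np.load('top.npz')['W']
for n,(u0,u1,v0,v1,zl,zh) in dict(jar=(475,530,155,215,60,140),dewar=(120,195,220,290,100,150),wrench=(190,225,140,235,4,30)).items():
    for X in (W0,W):
        w=X[v0:v1,u0:u1].reshape(-1,3);w=w[(w[:,2]>zl)&(w[:,2]<zh)];print(n,len(w),w.mean(0).round(1) if len(w) else '')
w=W[205:315,465:565].reshape(-1,3);w=w[(w[:,2]>12)&(w[:,2]<40)&(abs(w[:,0]-545)<65)&(abs(w[:,1]+360)<50)];print('pin pts',len(w),w.mean(0).round(0))
E
```

```text
21.85 [566.78792643  92.70987165 163.71366932] [-1.59924907 -9.10006918 -4.63779268] 0.15568889333282582
w 20100 [160. 199. 210. 217. 222.]
s 492 [105. 176. 197. 217. 223.]
jar 959 [ 664.9 -314.5  106.5]
jar 955 [ 664.9 -314.4  106.6]
dewar 1986 [509.9 332.6 129.9]
dewar 1992 [510.1 332.7 130. ]
wrench 1055 [671.9 274.4   7.5]
wrench 1 [767.5 318.1   5.4]
pin pts 216 [ 587. -350.   24.]
```

The wrench reading disagrees, so I'll check whether it's occluded.

Run:
```python
from h import *
im,d,p=grab('top');W=world(d,p);z=np.load('top.npz')
g=W[140:235,190:225];print(np.percentile(g[...,2],[1,50,90,99]).round(1),np.percentile(z['W'][140:235,190:225,2],[1,50,90,99]).round(1))
im2,d2,p2=grab('side');z2=np.load('side.npz')
def wr(I,a):
    s=I[a[0]:a[1],a[2]:a[3]].astype(int).min(-1)>110;v,u=np.nonzero(s);return len(v),u.mean().round(1)if len(v)else 0,v.mean().round(1)if len(v)else 0
print(wr(z['im'],(140,235,190,225)),wr(im,(140,235,190,225)),wr(z2['im'],(335,375,165,250)),wr(im2,(335,375,165,250)))
save(np.hstack([cv2.resize(im,(400,300)),cv2.resize(im2,(400,300))]),'wr')
```

```text
[526.5 622.8 655.7 672.7] [-3.2  2.2  8.8 12.5]
(887, np.float64(15.6), np.float64(50.7)) (2011, np.float64(12.5), np.float64(47.7)) (699, np.float64(47.8), np.float64(19.1)) (703, np.float64(47.7), np.float64(19.1))
```

View pics/wr.png

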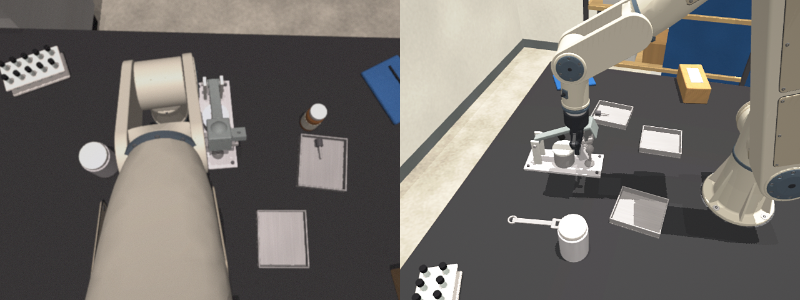

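The arm only hides the wrench from the top camera. In the side view it hasn't moved (703 px at the same centroid, against 699 at the start), and the pin lies in the tray (top 320,148). Handing in.

```bash
python3 -c "
from rig import job; print(job.sign_off())"
```

```text
the job is handed in; nothing more can be done
None
```

The clamp is open, the pin is lying in the farthest tray, and the gripper was still holding the tongue up when I handed in at about 22 s.

- **Order of work:** I pulled the pin out and put it in the tray. Then I drew the latch out about 18 mm by its tab (about 8 N) and swung the tongue up off the stud, keeping hold of the tab.
- **Tongue:** The dome rose from about z 141 to 222 mm, so the coupler is about 80 mm higher than at the start. The pose and grip held steady over a 0.6 s wait before handing in.
- **Bystanders:** The jar and dewar are within 0.2 mm of where they started. The arm hid the wrench from the top camera, so that check failed. The side camera shows it in its original place.

**What went wrong along the way**
- **First grasp missed:** The fingertips were about 36 mm higher than the stated tool geometry gives. I measured this with the wrist and side cameras and allowed for it afterwards.
- **Pin stood upright:** It landed on its tip in the tray, so I nudged it over with the shut jaws. The last pictures show it lying in the tray.

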